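Hold the sprung lid at the set pointer

ROBOT

A 6-joint arm with a two-finger parallel gripper is mounted at the origin on a cart in front of the work surface, level with it; the furniture and walls round the work are solid. World frame = base frame: x ahead of the robot, y to its left, z up, the work surface at z = 0. Lengths are in m, angles in rad, forces in N, time in s.
With the tool pointing down it reaches from about 0.375 to 0.975 m from the base axis. Payload 3.8 kg.
Tool frame: the origin (TCP) lies on the centre line of the jaws, within the pads' length; the fingertips stand 22 mm ahead of it and the grasp point (between the pads) lies 3 mm ahead of it; z points along the fingers, x is the direction in which the jaws open and shut, and the axes are right-handed (so a half turn about z gives the same grasp; the last joint's range is limited). The gripper opens to 85 mm and grips with 20 to 120 N. Pads are 22 mm wide; open, the fingers measure 114 mm over their backs; the gripper's body (76 mm by 85 mm) begins 54 mm behind the grasp point. The pads swing forward as they close: fully open they stand 13 mm farther back than shut.
Start: joints at [1.18, 0.264, 1.604, -0, 1.274, -0.037], TCP at [0.234, 0.633, 0.253] pointing down, gripper open.
Joint ranges: [-2.63, 2.63], [-0.94, 2.18], [0.31, 2.57], [-1.31, 4.45], [0, 2.66], [-2.55, 2.55]. Speed limits (rad/s): [2.57, 2.57, 3.14, 3.14, 3.14, 3.14].

INTERFACE

Orientations are given as a rotation vector (axis times angle).
In Python, from workcell import bot, viewer gives the robot as it stands.
- The arm moves only by the tool move_arm, never from a script. Its argument "series" is text: rows parted by semicolons, each of 7 numbers parted by spaces: the turn, a rotation vector about the tool's x, y, z scaled (see below), then the shift along the tool's x, y, z scaled (see below), then the opening, from -1 (shut) to 1 (fully open). A call has exactly 8 rows; each row is the pose to reach, as a shift and turn from the pose commanded when the call began, along the tool's axes at that moment; what a row does not reach only later rows make up. The controller multiplies each number of a shift by 100 mm and each number of a turn by 120 degrees. A row lasts 1/10 s, in which the tool goes at most 50 mm and 8.59 degrees, less where a joint would pass 70% of its speed; a pose out of reach is approached as far as the arm can. A call with a number of a shift or a turn outside -1 to 1 is refused whole. A call with a gripper value outside its range is refused whole. The fingers move at their own pace and stop on an object; "squeeze" is the grip in N (left out, the last holds). Time passes only in rows, so rows that repeat a pose let the fingers close, or fill a call up. It gives the time, the measured TCP pose, the force and the opening at its end, in the units of the state.
- bot.read_state(): the state, without advancing time (a new reading comes with each control period).
- viewer.read_camera(name): name is "scene" or "top"; returns a dict with "pixels" (400x640x3 uint8, red, green, blue), "K" (3x3 intrinsics, pixels), "dist" ([k1, k2, p1, p2, k3] as OpenCV has them; the pictures are not rectified), "world_to_cam" (4x4, takes a point from world to camera coordinates). Camera axes: x right, y up, looking along -z (the intrinsics and any distortion apply to the point x, -y, -z); pixel columns grow to the right and rows downward; lengths in m; the calibration is good to about 2 mm. A picture is of the moment at which its call begins. There is no depth.
- bot.finish_job(): hands the job in, once; it reports no verdict.
The state is a dict: "time": time; "q": joint angles; "joint_vel": joint speeds; "joint_torque": joint torques, N m; "tool_pos": TCP position; "tcp_rot": TCP orientation; "wrist_force": force on the tool from outside, world axes, zero at the start; "torque": the same for the moment, N m; "width": opening from 0.0 (shut) to 1.0 (fully open).
Only numpy, scipy, OpenCV 4.12 (cv2) and the standard library are available. Lean on these libraries where they do the work, as an engineer would, in place of code of your own. Each camera call takes 0.05 s, during which the arm holds its last target.

TASK

Take the sprung lid of the small check box by its white lug, gently (the lug is brittle plastic: grip it with 40 N or less), and lift it until the lid's pointer lines up with the pointer set on the sector plate, so that the part inside can be inspected; do not swing it well past the set pointer. The lid springs shut if let go, so finish while still holding it there, at rest. Leave the set pointer, the grease tub, the aluminium block and the stud as they are.

Things in the scene. Friction and masses are not known exactly. Their poses are not given: they have to be found in the camera images.
- check_box: grey box screwed to the table (fixed), 118 x 126 mm, rim 49 mm high, on a base plate 146 x 164 x 6 mm. Origin: centre of the plate's underside, on the table. x points from the lug to the hinge (away from the robot), y along the hinge, z up. An upright aluminium sector plate with scale lines (radius 98 mm about the hinge axis, 0 to 60 degrees, top 145 mm up) stands 71 to 75 mm out on the -y side.
- lid (a joint): angle of the lid, rad: 0 shut (level), grows as the lug end rises; stop at 1.3. Hinged at the far (+x) edge; a spring pulls it shut: lifting at the lug takes about 3 N when shut and 4 to 6 N at the set angle; let go, it snaps shut.
- hinge (a point): middle of the hinge axis, 60 mm from the box's origin along its x, 54 mm up; the axis runs along the box's y
- lug (a point): grip point of the lug, a white plastic bar 14 x 14 mm in section, 65 mm straight out from the middle of the lid's free edge, in the lid's plane. On its centre line, 162 mm from the hinge axis, 23 mm before its end, 54 mm up when shut. Pinch it along the box's y; it can turn between the fingers, so the tool may stay upright. Axes: x along the bar to the hinge, y along the hinge, z the lid's normal.
- lid_pointer (a point): outer end of the lid's pointer, a flat steel finger 6 mm wide, 5 mm thick, that stands out sideways from the lid at its -y edge, to 97 mm from the middle, 110 mm from the hinge axis, in the lid's plane; axes turn with the lid
- index (a joint): angle of the set pointer, rad, on the same axis, zero and sense as the lid's angle: the lid is lined up when the two angles are equal. Set anew each time between 0.3 and 1.0; clamped stiffly, must not be moved.
- index_tip (a point): tip of the set pointer, a dark steel arm 7 mm wide with a bright steel flag turned out 20 mm sideways at its end, on the outside of the sector plate that turns about the hinge axis; tip 103 mm from that axis, 97 mm to the -y side; axes turn with the arm
- tub_center (a point): bystander: round grease tub with blue lid, 62 mm diameter, 42 mm high, beside the box; centre, half-way up
- block_center (a point): bystander: aluminium block 36 x 46 x 26 mm with holes; centre
- stud_center (a point): bystander: threaded stud 12 x 40 x 10 mm lying on the table; centre

How it is judged:
By the outcome, as a careful person would: the job done as asked, in the order asked, and still so for the second after the job is handed in, while the arm keeps its last pose, push and grip.
It also fails if it takes over 32 s, if anything falls off the work surface, if the arm or the gripper's body presses on something with over 40 N, if the wrist force passes 120 N, or if a joint passes its speed limit or range.

## Working session

There is one attempt and no reset: what is moved stays moved. The work goes in short steps, Python scripts to look and compute and a tool call to move; the robot and the scene stay as the last step left them, time stands still between calls to the robot, and variables do not carry over. Pictures are saved under pics/ and viewed, and the job is handed in when it is done.

Besides the shell and the picture viewer there is one more tool, called after ">>>" in YAML: its name, and indented under it one key for each argument. move_arm: Moves the arm, as the interface text tells. Its arguments: {"type":"object","properties":{"series":{"type":"string"},"squeeze":{"type":"number"}},"required":["series"]}

```bash
mkdir -p pics; ls; python3 - <<'E'
from workcell import bot, viewer
import cv2,numpy as np,pickle
print(bot.read_state())
d={}
for n in ("scene","top"):
    c=viewer.read_camera(n); d[n]=c
    cv2.imwrite(f"pics/{n}0.png",c["pixels"][:,:,::-1])
    print(n,c["K"],c["dist"],c["world_to_cam"])
pickle.dump(d,open("cam0.pkl","wb"))
E
```

```text
pics
{'time': 0.0, 'q': array([ 1.18011655e+00,  2.64800114e-01,  1.60537385e+00,  1.37935522e-05,
        1.27369159e+00, -3.69022727e-02]), 'joint_vel': array([ 0.00033726,  0.00270996,  0.00089381, -0.00115217, -0.00118984,
       -0.00088264]), 'joint_torque': array([-5.30516681e-04, -5.15130186e+01, -3.67300344e+01, -1.57410163e-04,
        1.31087413e-02, -1.79335944e-05]), 'tool_pos': array([0.23359005, 0.63256996, 0.2519304 ]), 'tcp_rot': array([ 2.57668262,  1.79517333, -0.00301275]), 'wrist_force': array([-0.430114  ,  0.45385405,  0.01124019]), 'torque': array([-0.01585049, -0.02600637,  0.01014976]), 'width': 1.0000114879162247}
scene [[400.14685246   0.         315.53966858]
 [  0.         400.14685246 204.86383769]
 [  0.           0.           1.        ]] [0.00353074 0.         0.         0.         0.        ] [[ 0.87580856 -0.48236169  0.01692849 -0.57180311]
 [ 0.36022773  0.6765929   0.64222896 -0.07908693]
 [-0.32124034 -0.55637151  0.7663259  -0.8718923 ]
 [ 0.          0.          0.          1.        ]]
top [[490.86788864   0.         319.64824837]
 [  0.         490.86788864 203.33530288]
 [  0.           0.           1.        ]] [-0.04118678  0.          0.          0.          0.        ] [[ 0.01709557 -0.99985315 -0.00119432 -0.25475401]
 [ 0.99540726  0.016907    0.09422596 -0.54020356]
 [-0.09419193 -0.00279968  0.99555012 -0.90805081]
 [ 0.          0.          0.          1.        ]]
```

View pics/scene0.png

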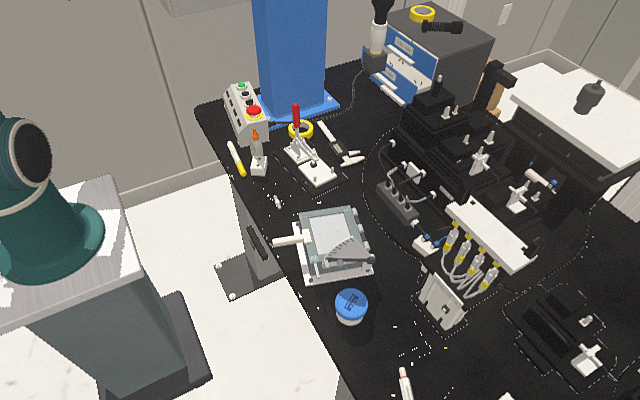

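View pics/top0.png

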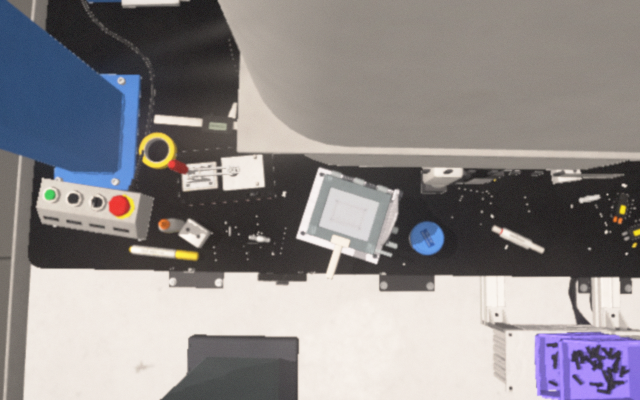

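```bash
python3 - <<'E'
import cv2
a=cv2.imread("pics/scene0.png")[190:340,255:405];b=cv2.imread("pics/top0.png")[150:290,285:455]
cv2.imwrite("pics/s0z.png",cv2.resize(a,(600,600),interpolation=cv2.INTER_CUBIC))
cv2.imwrite("pics/t0z.png",cv2.resize(b,(680,560),interpolation=cv2.INTER_CUBIC))
E
```

```text
(no output)
```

View pics/s0z.png

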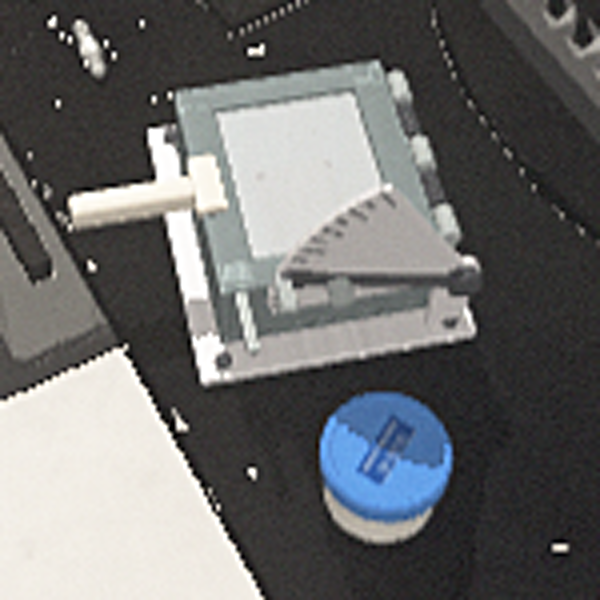

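View pics/t0z.png

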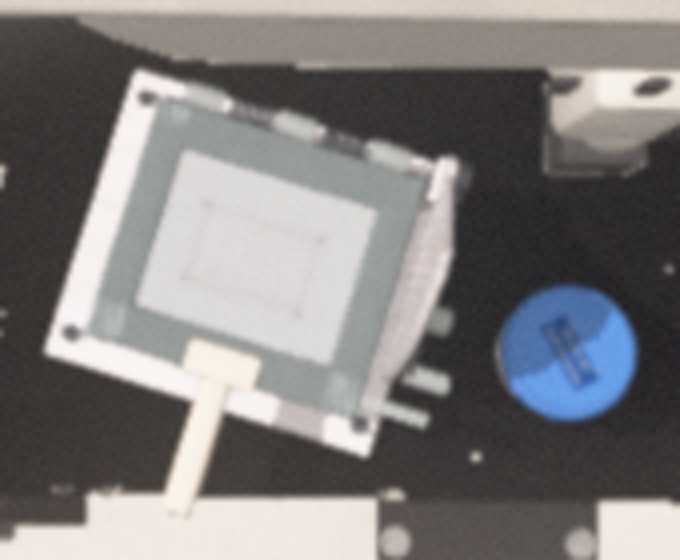

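```bash
cat > h.py <<'E'
import numpy as np,cv2,pickle
F=np.diag([1,-1,-1.])
def ray(c,uv):
    p=cv2.undistortPoints(np.array([[uv]],float),c["K"],np.array(c["dist"]))[0,0]
    R=c["world_to_cam"][:3,:3];t=c["world_to_cam"][:3,3]
    d=R.T@(F@np.array([p[0],p[1],1.])); o=-R.T@t
    return o,d/np.linalg.norm(d)
def onz(c,uv,z):
    o,d=ray(c,uv); return o+d*(z-o[2])/d[2]
def proj(c,P):
    P=np.atleast_2d(P)@c["world_to_cam"][:3,:3].T+c["world_to_cam"][:3,3]
    return cv2.projectPoints((P@F).reshape(-1,1,3),np.zeros(3),np.zeros(3),c["K"],np.array(c["dist"]))[0].reshape(-1,2)
def tri(c1,u1,c2,u2):
    o1,d1=ray(c1,u1);o2,d2=ray(c2,u2)
    A=np.c_[d1,-d2];s=np.linalg.lstsq(A,o2-o1,rcond=None)[0]
    a=o1+d1*s[0];b=o2+d2*s[1];return (a+b)/2,np.linalg.norm(a-b)
def T(u,v):return (285+(u+.5)/4-.5,150+(v+.5)/4-.5)
def S(u,v):return (255+(u+.5)/4-.5,190+(v+.5)/4-.5)
E
python3 - <<'E'
from h import *
d=pickle.load(open("cam0.pkl","rb"));t,s=d["top"],d["scene"]
np.set_printoptions(precision=4,suppress=True)
C=[onz(t,T(*p),.006) for p in [(137,72),(47,350),(372,455),(452,160)]]
for c in C: print(c)
print([np.linalg.norm(C[i]-C[(i+1)%4]) for i in range(4)])
print("scene corners",onz(s,S(208,384),0.003),onz(s,S(474,335),.003),onz(s,S(150,130),.006))
cen=sum(C)/4
print("cen",cen)
# yaw from edges
for a,b in [(1,0),(2,3)]:
    v=C[b]-C[a];print(np.degrees(np.arctan2(v[1],v[0])))
for a,b in [(2,1),(3,0)]:
    v=C[b]-C[a];print(np.degrees(np.arctan2(-v[0],v[1])))
# lug end, top face z=.061
e=onz(t,T(178,515),.054);e2=onz(t,T(222,345),.061);print("lug end",e,e2)
l=tri(t,T(166,510),s,S(70,200));print(l)
print("tub",onz(t,T(567,353),.042))
P,err=tri(t,T(450,386),s,S(275,305));print(P,err)
# overhead object
print("overhead edge at z .3 .5",onz(t,T(300,66),.3),onz(t,T(300,66),.5),onz(t,T(300,66),.1))
E
```

```text
[ 0.6164 -0.2427  0.006 ]
[ 0.4801 -0.2017  0.006 ]
[ 0.4324 -0.3588  0.006 ]
[ 0.5757 -0.3969  0.006 ]
[np.float64(0.14237428476916983), np.float64(0.1641911560284003), np.float64(0.14831566109195668), np.float64(0.15941016384943146)]
scene corners [ 0.4346 -0.3588  0.003 ] [ 0.5694 -0.3992  0.003 ] [ 0.4805 -0.2026  0.006 ]
cen [ 0.5261 -0.3     0.006 ]
-16.763360672147137
-14.879636644588885
-16.891131963894413
-14.787909591581311
lug end [ 0.405  -0.2652  0.054 ] [ 0.4823 -0.2838  0.061 ]
(array([ 0.4076, -0.2597,  0.058 ]), np.float64(0.0004937014470982655))
tub [ 0.4818 -0.445   0.042 ]
[ 0.4618 -0.3813  0.091 ] 0.007378949631692856
overhead edge at z .3 .5 [ 0.5698 -0.2994  0.3   ] [ 0.5352 -0.2837  0.5   ] [ 0.6045 -0.315   0.1   ]
```

```bash
cat >> h.py <<'E'
CEN=np.array([.525,-.301]);YAW=np.radians(-16.7)
RB=np.array([[np.cos(YAW),-np.sin(YAW),0],[np.sin(YAW),np.cos(YAW),0],[0,0,1]]);OB=np.array([*CEN,0])
def w(p): return np.atleast_2d(p)@RB.T+OB
def b(p): return (np.atleast_2d(p)-OB)@RB
def pol(r,th,y): return w([.06-r*np.cos(th),y,.054+r*np.sin(th)])[0]
E
python3 - <<'E'
from h import *
d=pickle.load(open("cam0.pkl","rb"));t,s=d["top"],d["scene"]
np.set_printoptions(precision=3,suppress=True)
for c in (t,s): print("cam pos",ray(c,(320,200)))
for z in (.1,.2,.3,.4,.5,.6,.7): 
    P=[onz(t,(x,166),z) for x in (360,240)]
    print(z,P[0],proj(s,P)) 
for n,c,(x0,y0,x1,y1),k in (("s",s,(310,225,380,280),11),("t",t,(365,205,410,260),11)):
    im=c["pixels"][y0:y1,x0:x1,::-1]
    im=cv2.resize(im,None,fx=k,fy=k,interpolation=cv2.INTER_CUBIC)
    # overlay: box predicted
    def dr(P,col):
        q=(proj(c,P)[0]-[x0,y0]+.5)*k
        cv2.circle(im,tuple(int(v) for v in q),3,col,-1)
    dr(pol(.110,0,-.097),(0,0,255)); dr(pol(0,0,-.073),(0,0,255))
    for a in np.arange(.3,1.01,.1): dr(pol(.103,a,-.097),(0,255,0) if abs(a-.5)>.01 else (255,255,0)); dr(pol(.098,a,-.073),(255,0,0))
    cv2.imwrite(f"pics/z1{n}.png",im)
    print(im.shape)
E
```

```text
cam pos (array([ 0.457, -0.248,  0.955]), array([ 0.101,  0.002, -0.995]))
cam pos (array([ 0.249, -0.707,  0.729]), array([ 0.335,  0.559, -0.758]))
0.1 [ 0.605 -0.316  0.1  ] [[370.49  210.092]
 [318.383 148.411]]
0.2 [ 0.587 -0.308  0.2  ] [[366.893 176.215]
 [316.309 119.965]]
0.3 [ 0.57 -0.3   0.3 ] [[362.447 134.325]
 [313.726  84.547]]
0.4 [ 0.553 -0.292  0.4  ] [[356.814  81.181]
 [310.422  39.226]]
0.5 [ 0.535 -0.284  0.5  ] [[349.44   11.514]
 [306.044 -20.844]]
0.6 [ 0.518 -0.276  0.6  ] [[ 339.361  -83.876]
 [ 299.963 -104.314]]
0.7 [ 0.501 -0.268  0.7  ] [[ 324.735 -222.674]
 [ 290.932 -228.31 ]]
(605, 770, 3)
(605, 495, 3)
```

View pics/z1s.png

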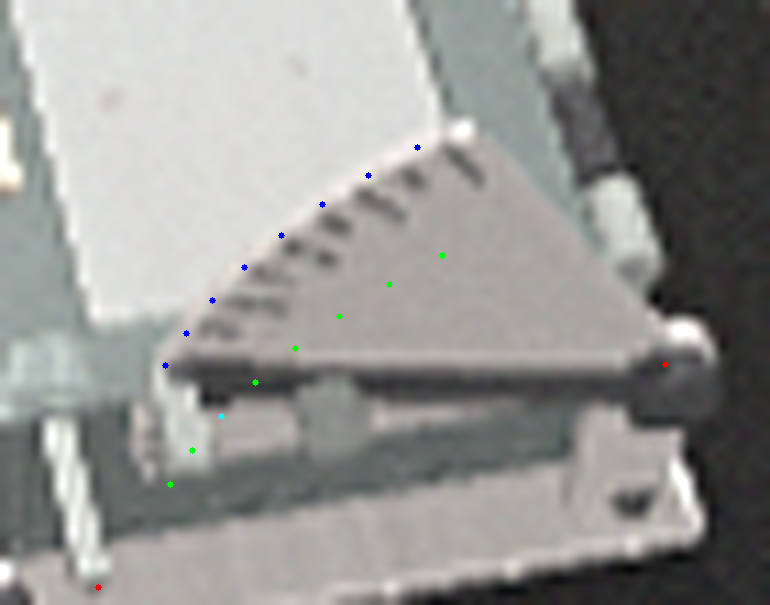

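View pics/z1t.png

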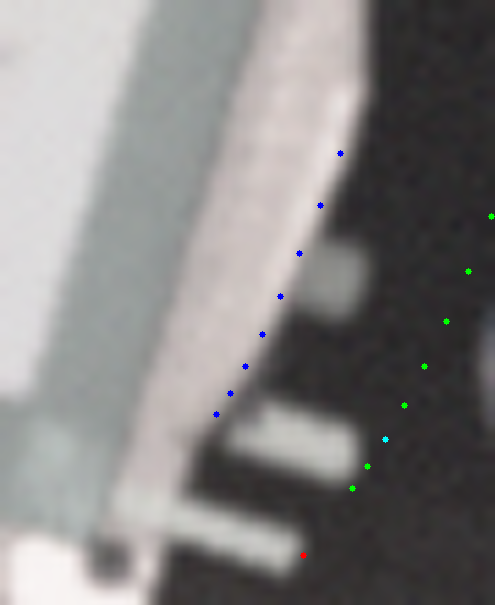

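```bash
cat >> h.py <<'E'
def ony(c,uv,y):
    o,d=ray(c,uv); ob=b(o)[0]; db=RB.T@d
    p=ob+db*(y-ob[1])/db[1]; r=np.array([.06-p[0],p[2]-.054])
    return np.hypot(*r),np.arctan2(r[1],r[0])
def Z(x0,y0,k,u,v): return (x0+u/k-.5,y0+v/k-.5)
E
python3 - <<'E'
from h import *
d=pickle.load(open("cam0.pkl","rb"));t,s=d["top"],d["scene"]
S1=lambda u,v:Z(310,225,11,u,v)
T1=lambda u,v:Z(365,205,11,u,v)
for n,u in (("tipmid",(190,468)),("tipL",(163,470)),("tipR",(212,465)),("lidtip",(92,578)),):
    print(n,"scene",ony(s,S1(*u),-.097))
for u in ((200,372),(300,378),(500,382),(600,385)):
    print("arm",ony(s,S1(*u),-.077))
for n,u in (("flag front corner",(348,482)),("flag back corner",(358,432)),("mid",(353,457)),("lidtip",(297,560))):
    print(n,"top",ony(t,T1(*u),-.097))
print("tri flag", b(tri(t,T1(353,457),s,S1(190,468))[0]),tri(t,T1(353,457),s,S1(190,468))[1])
print("tri lid", b(tri(t,T1(297,560),s,S1(92,578))[0]),tri(t,T1(297,560),s,S1(92,578))[1])
E
```

```text
tipmid scene (np.float64(0.10124891990245917), np.float64(0.3494138281815421))
tipL scene (np.float64(0.10596726575045867), np.float64(0.34237697680614754))
tipR scene (np.float64(0.09756976675210392), np.float64(0.3598946741574035))
lidtip scene (np.float64(0.11136742058857724), np.float64(0.033269903755163976))
arm (np.float64(0.09400009727948669), np.float64(0.3418590551997671))
arm (np.float64(0.07434597859519132), np.float64(0.3267061456080358))
arm (np.float64(0.03482088000199572), np.float64(0.3137309321484383))
arm (np.float64(0.01433213364255767), np.float64(0.25702409546932314))
flag front corner top (np.float64(0.10028531378476474), np.float64(0.24298392107269043))
flag back corner top (np.float64(0.09073201267569522), np.float64(0.2066450235175056))
mid top (np.float64(0.09550958983248323), np.float64(0.22577783796857712))
lidtip top (np.float64(0.11102190964203677), np.float64(-0.05157804224379832))
tri flag [[-0.0341373  -0.09539709  0.08579986]] 0.0009857907641091183
tri lid [[-0.0510785  -0.09594392  0.05580751]] 8.929648858649794e-05
```

```bash
python3 - <<'E'
from h import *
np.set_printoptions(precision=4,suppress=True)
d=pickle.load(open("cam0.pkl","rb"));t,s=d["top"],d["scene"]
for n,a,c in (("redlever",(182,168),(295,105)),("redbutton",(119,206),(253,112)),("orange",(165,225),(255,132)),("greenbtn",(50,196),(241,87))):
    print(n,tri(t,a,s,c))
print("column base",onz(t,(140,190),.0),onz(t,(140,75),.0), "table edge",onz(t,(250,268),0))
print("lug",pol(.162,0,0),pol(.162,.32,0))
a=2*np.arctan2(1.79517,2.57668)
R=cv2.Rodrigues(np.array([2.57668262,1.79517333,-0.00301275]))[0];print(a,R)
p=np.array([.23359,.63257,.25193])
for wp in ([.40,.15,.25],[.415,-.15,.2],[*pol(.162,0,0)[:2],.16]):
    wp=np.array(wp);print(wp,"tool shift mm",R.T@(wp-p)*1000);p=wp
E
```

```text
redlever (array([ 0.5837, -0.0228,  0.1745]), np.float64(0.00037984620414621673))
redbutton (array([0.5283, 0.1147, 0.0825]), np.float64(0.0003895242765107291))
orange (array([0.4959, 0.0257, 0.0939]), np.float64(0.0019877843973756387))
greenbtn (array([0.5462, 0.2474, 0.0736]), np.float64(0.002667875022728578))
column base [0.5672 0.1089 0.    ] [0.8012 0.1221 0.    ] table edge [ 0.4191 -0.113   0.    ]
lug [ 0.4273 -0.2717  0.054 ] [ 0.4352 -0.2741  0.105 ]
1.217013983270244 [[ 0.3464  0.9381 -0.0009]
 [ 0.9381 -0.3464 -0.0021]
 [-0.0023 -0.0001 -1.    ]]
[0.4  0.15 0.25] tool shift mm [-395.0264  323.2896    2.7957]
[ 0.415 -0.15   0.2  ] tool shift mm [-276.1098  118.0102   50.6157]
[ 0.4273 -0.2717  0.16  ] tool shift mm [-109.7998   53.7031   40.2442]
```

>>> move_arm:
  series: "0 0 0 -.12 .1 0 1; 0 0 0 -.25 .2 0 1; 0 0 0 -.4 .33 0 1; 0 0 0 -.55 .45 0 1; 0 0 0 -.7 .57 0 1; 0 0 0 -.85 .7 0 1; 0 0 0 -.99 .81 0 1; 0 0 0 -.99 .81 0 1"
  squeeze: 30

```text
time: 0.9
tool_pos: [0.2764, 0.5096, 0.2534]
tcp_rot: [2.579, 1.793, -0.0]
wrist_force: [0.3, 0.4, 0.1]
width: 0.999
```

>>> move_arm:
  series: "0 0 0 -.14 .11 0 1; 0 0 0 -.28 .23 0 1; 0 0 0 -.42 .34 0 1; 0 0 0 -.56 .46 0 1; 0 0 0 -.7 .57 0 1; 0 0 0 -.84 .69 0 1; 0 0 0 -.99 .81 0 1; 0 0 0 -.99 .81 0 1"

```text
time: 1.7
tool_pos: [0.3179, 0.3889, 0.2532]
tcp_rot: [2.579, 1.792, -0.0]
wrist_force: [0.3, 0.3, 0.9]
width: 1.002
```

>>> move_arm:
  series: "0 0 0 -.14 .11 0 1; 0 0 0 -.28 .23 0 1; 0 0 0 -.42 .34 0 1; 0 0 0 -.56 .46 0 1; 0 0 0 -.7 .57 0 1; 0 0 0 -.84 .69 0 1; 0 0 0 -.99 .81 0 1; 0 0 0 -.99 .81 0 1"

```text
time: 2.5
tool_pos: [0.3594, 0.2691, 0.2534]
tcp_rot: [2.579, 1.793, 0.0]
wrist_force: [0.7, -0.0, -0.3]
width: 1.001
```

>>> move_arm:
  series: "0 0 0 -.14 .11 0 1; 0 0 0 -.28 .23 0 1; 0 0 0 -.42 .34 0 1; 0 0 0 -.56 .46 0 1; 0 0 0 -.7 .57 0 1; 0 0 0 -.84 .69 0 1; 0 0 0 -.99 .81 0 1; 0 0 0 -.99 .81 0 1"

```text
time: 3.3
tool_pos: [0.4011, 0.1488, 0.2534]
tcp_rot: [2.579, 1.793, 0.001]
wrist_force: [-1.0, 0.0, -0.2]
width: 0.999
```

>>> move_arm:
  series: "0 0 0 -.14 .06 .02 1; 0 0 0 -.28 .12 .05 1; 0 0 0 -.42 .18 .07 1; 0 0 0 -.56 .24 .1 1; 0 0 0 -.7 .3 .12 1; 0 0 0 -.84 .36 .15 1; 0 0 0 -.99 .42 .18 1; 0 0 0 -.99 .42 .18 1"

```text
time: 4.1
tool_pos: [0.4055, 0.0419, 0.2349]
tcp_rot: [-2.579, -1.793, 0.001]
wrist_force: [-0.0, 0.0, 0.5]
width: 1.005
```

>>> move_arm:
  series: "0 0 0 -.14 .06 .02 1; 0 0 0 -.28 .12 .05 1; 0 0 0 -.42 .18 .07 1; 0 0 0 -.56 .24 .1 1; 0 0 0 -.7 .3 .12 1; 0 0 0 -.84 .36 .15 1; 0 0 0 -.99 .42 .18 1; 0 0 0 -.99 .42 .18 1"

```text
time: 4.9
tool_pos: [0.4111, -0.0653, 0.2171]
tcp_rot: [-2.579, -1.794, -0.0]
wrist_force: [-0.5, -0.2, -0.5]
width: 0.997
```

>>> move_arm:
  series: "0 0 0 -.14 .06 .02 1; 0 0 0 -.28 .12 .05 1; 0 0 0 -.42 .18 .07 1; 0 0 0 -.56 .24 .1 1; 0 0 0 -.7 .3 .12 1; 0 0 0 -.84 .36 .15 1; 0 0 0 -.99 .42 .18 1; 0 0 0 -.99 .42 .18 1"

```text
time: 5.7
tool_pos: [0.4165, -0.1726, 0.1992]
tcp_rot: [-2.578, -1.794, -0.001]
wrist_force: [-0.2, 0.5, -0.6]
width: 1.001
```

>>> move_arm:
  series: "0 0 -.005 -.12 .06 .08 1; 0 0 -.01 -.25 .12 .16 1; 0 0 -.015 -.38 .18 .25 1; 0 0 -.02 -.51 .25 .33 1; 0 0 -.025 -.64 .32 .42 1; 0 0 -.03 -.77 .38 .5 1; 0 0 -.03 -.89 .445 .59 1; 0 0 -.03 -.89 .445 .59 1"

```text
time: 6.5
tool_pos: [0.427, -0.2715, 0.1393]
tcp_rot: [-2.52, -1.874, 0.0]
wrist_force: [-0.1, 1.0, 0.1]
width: 1.0
```

```bash
cat > look.py <<'E'
import sys
from workcell import bot, viewer
from h import *
np.set_printoptions(precision=4,suppress=True)
tag=sys.argv[1];d={}
for n in ("scene","top"):
    c=viewer.read_camera(n); d[n]=c
pickle.dump(d,open(f"cam_{tag}.pkl","wb"))
x=d["scene"]["pixels"][190:300,255:395,::-1];y=d["top"]["pixels"][150:290,280:420,::-1]
cv2.imwrite(f"pics/s_{tag}.png",cv2.resize(x,None,fx=5,fy=5,interpolation=cv2.INTER_CUBIC))
cv2.imwrite(f"pics/t_{tag}.png",cv2.resize(y,None,fx=4,fy=4,interpolation=cv2.INTER_CUBIC))
st=bot.read_state();R=cv2.Rodrigues(st["tcp_rot"])[0]
print(st["time"],st["tool_pos"],st["wrist_force"],st["width"]);print(R);g=st["tool_pos"]+.003*R[:,2]
print("grasp in box",b(g),"yaw",np.degrees(np.arctan2(R[1,0],R[0,0])),"q",st["q"])
E
python3 look.py a
```

```text
6.6 [ 0.4269 -0.2709  0.1401] [ 0.7607 -0.2733  0.1095] 1.0001046648190068
[[ 0.2873  0.9578 -0.0006]
 [ 0.9578 -0.2873  0.0011]
 [ 0.0009 -0.0009 -1.    ]]
grasp in box [[-0.1026  0.0006  0.1371]] yaw 73.30163031662264 q [-0.6151  0.0461  2.0753  0.0007  1.0213 -1.8948]
```

View pics/s_a.png

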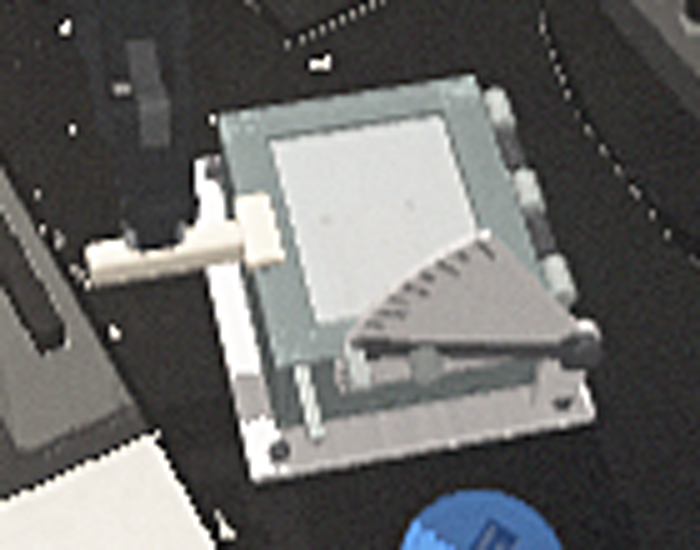

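View pics/t_a.png

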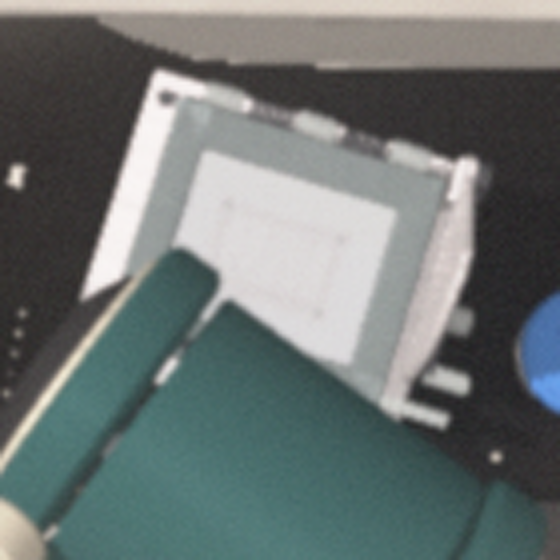

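```bash
python3 - <<'E'
from h import *
d=pickle.load(open("cam_a.pkl","rb"));s=d["scene"]
for y in (-.043,-.05,.043,.05):
    P=proj(s,w([-.1026,y,.125]))[0]; print(y,(P-[255,190]+.5)*5)
E
```

```text
-0.043 [152.96273619 243.12885386]
-0.05 [156.0814566  258.52814738]
0.043 [117.46663678  67.88805983]
0.05 [114.78876796  54.669781  ]
```

>>> move_arm:
  series: "0 0 0 0 0 .15 1; 0 0 0 0 0 .3 1; 0 0 0 0 0 .45 1; 0 0 0 0 0 .58 1; 0 0 0 0 0 .7 1; 0 0 0 0 0 .78 1; 0 0 0 0 0 .83 1; 0 0 0 0 0 .83 1"
  squeeze: 30

```text
time: 7.4
tool_pos: [0.4265, -0.2714, 0.0566]
tcp_rot: [-2.519, -1.875, 0.001]
wrist_force: [0.3, -0.6, -1.0]
width: 1.004
```

>>> move_arm:
  series: "0 0 0 0 0 0 .4; 0 0 0 0 0 0 .1; 0 0 0 0 0 0 -.2; 0 0 0 0 0 0 -.5; 0 0 0 0 0 0 -1; 0 0 0 0 0 0 -1; 0 0 0 0 0 0 -1; 0 0 0 0 0 0 -1"
  squeeze: 30

```text
time: 8.2
tool_pos: [0.4275, -0.27, 0.0576]
tcp_rot: [-2.52, -1.873, -0.004]
wrist_force: [3.8, 8.0, 2.6]
width: 0.157
```

>>> move_arm:
  series: "0 0 0 .015 0 0 -1; 0 0 0 .015 0 -.03 -1; 0 0 0 .015 .001 -.065 -1; 0 0 0 .015 .005 -.13 -1; 0 0 0 .015 .012 -.195 -1; 0 0 0 .015 .021 -.26 -1; 0 0 0 .015 .032 -.32 -1; 0 0 0 .015 .032 -.32 -1"

```text
time: 9.0
tool_pos: [0.4302, -0.2707, 0.0894]
tcp_rot: [-2.519, -1.875, -0.001]
wrist_force: [3.6, 4.0, -5.4]
width: 0.158
```

```bash
python3 look.py b
```

```text
9.1 [ 0.4301 -0.2706  0.0889] [ 3.5202  2.859  -4.2446] 0.15406803407460268
[[ 0.287   0.9579 -0.0002]
 [ 0.9579 -0.287   0.001 ]
 [ 0.0009 -0.0005 -1.    ]]
grasp in box [[-0.0996  0.0018  0.0859]] yaw 73.31919091163351 q [-0.6111  0.1163  2.1089  0.0009  0.9171 -1.8913]
```

View pics/s_b.png

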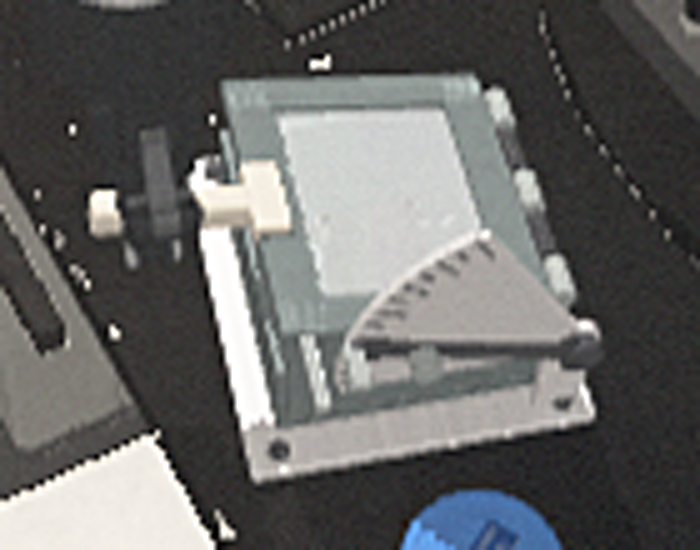

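View pics/t_b.png

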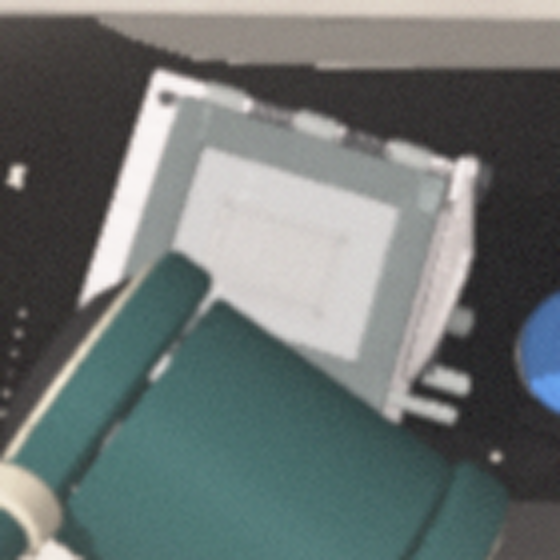

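```bash
cat > zz.py <<'E'
import sys
from h import *
d=pickle.load(open(f"cam_{sys.argv[1]}.pkl","rb"))
for n,(x0,y0,x1,y1) in (("scene",(305,245,345,285)),("top",(372,225,407,260))):
    im=d[n]["pixels"][y0:y1,x0:x1,::-1]
    cv2.imwrite(f"pics/zz_{n}_{sys.argv[1]}.png",cv2.resize(im,None,fx=15,fy=15,interpolation=cv2.INTER_CUBIC))
E
python3 zz.py b
```

```text
(no output)
```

View pics/zz_scene_b.png

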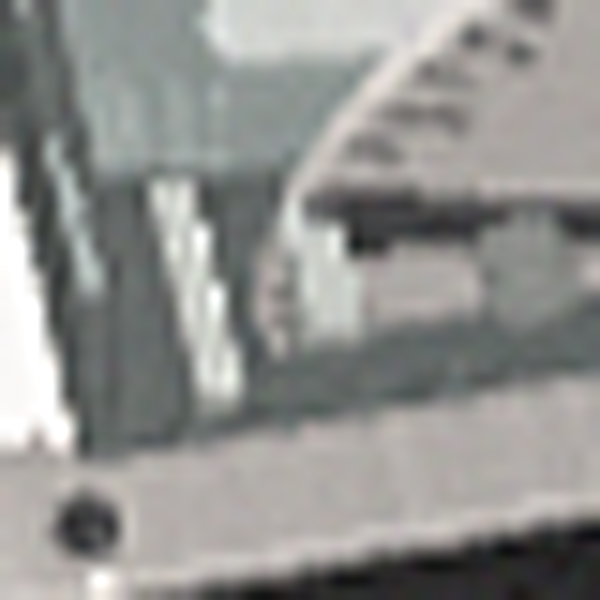

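View pics/zz_top_b.png

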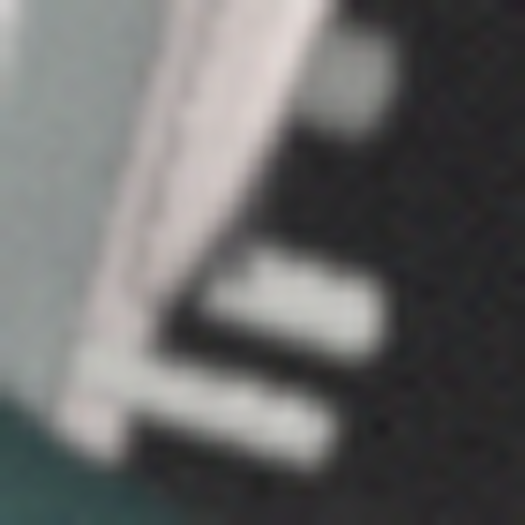

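```bash
python3 - <<'E'
from h import *
d=pickle.load(open("cam_b.pkl","rb"));t,s=d["top"],d["scene"]
S1=lambda u,v:Z(305,245,15,u,v)
T1=lambda u,v:Z(372,225,15,u,v)
print(ony(s,S1(218,402),-.097),ony(s,S1(333,333),-.097))
for a,c in (((325,430),(218,402)),((372,320),(333,333))):
    P,e=tri(t,T1(*a),s,S1(*c));p=b(P)[0];print(p,e,np.arctan2(p[2]-.054,.06-p[0]))
E
```

```text
(np.float64(0.11218955218443978), np.float64(0.21831734870731448)) (np.float64(0.10187067858350674), np.float64(0.36059138197606955))
[-0.04796938 -0.09484404  0.07432159] 0.001926648825824101 0.1860397992839021
[-0.03403722 -0.09475766  0.08596815] 0.0011725836206150212 0.32769561214172716
```

>>> move_arm:
  series: "0 0 0 .01 .006 -.03 -1; 0 0 0 .01 .013 -.06 -1; 0 0 0 .01 .022 -.095 -1; 0 0 0 .01 .032 -.13 -1; 0 0 0 .01 .042 -.16 -1; 0 0 0 .01 .052 -.19 -1; 0 0 0 .01 .058 -.21 -1; 0 0 0 .01 .058 -.21 -1"

```text
time: 9.9
tool_pos: [0.4357, -0.2721, 0.1105]
tcp_rot: [-2.52, -1.876, 0.001]
wrist_force: [-2.6, -3.0, -4.1]
width: 0.16
```

```bash
python3 look.py c; python3 zz.py c
```

```text
10.0 [ 0.4357 -0.2721  0.1102] [-2.7613 -3.1738 -4.1743] 0.15844024376607038
[[ 0.2866  0.958  -0.0009]
 [ 0.958  -0.2866 -0.0003]
 [-0.0006 -0.0008 -1.    ]]
grasp in box [[-0.0939  0.002   0.1072]] yaw 73.34369790689063 q [-0.6062  0.0976  2.083  -0.001   0.9615 -1.8858]
```

View pics/zz_scene_c.png

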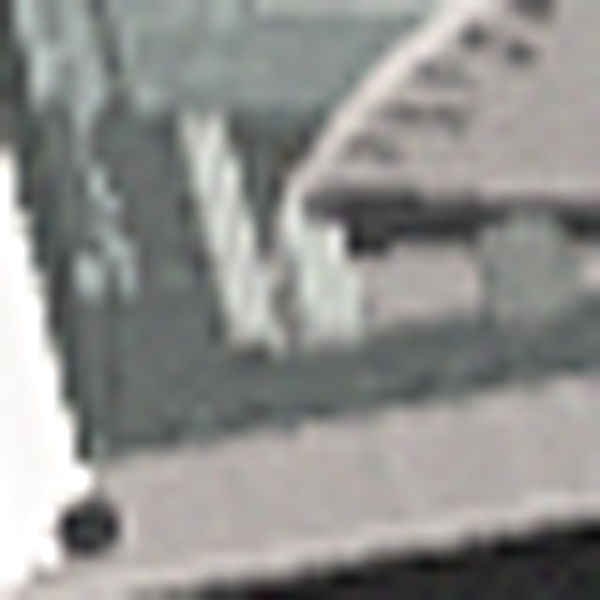

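View pics/zz_top_c.png

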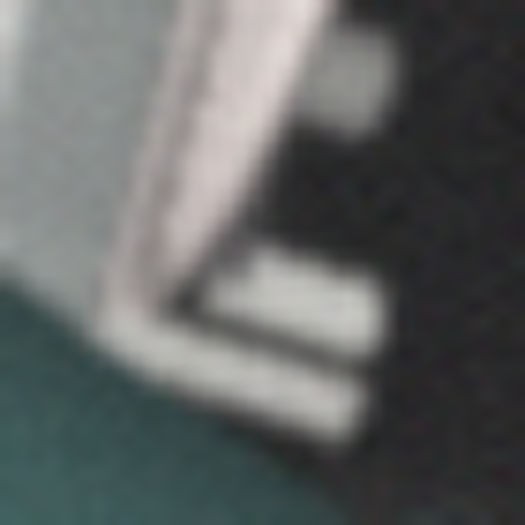

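View pics/s_c.png

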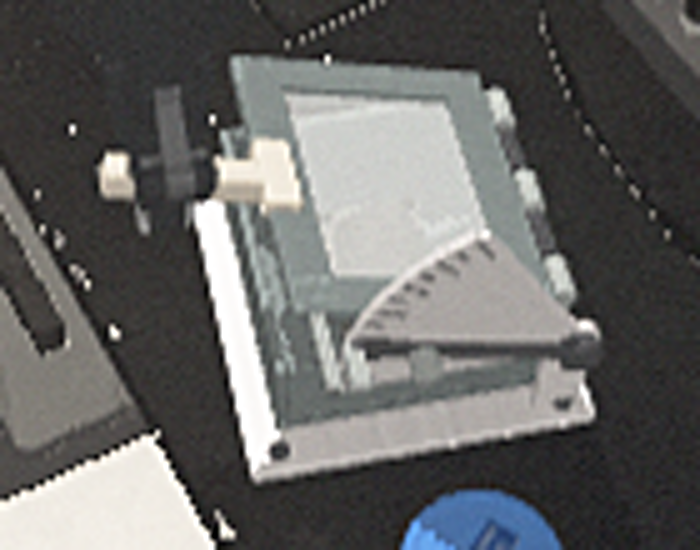

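```bash
python3 - <<'E'
from h import *
d=pickle.load(open("cam_c.pkl","rb"));t,s=d["top"],d["scene"]
S1=lambda u,v:Z(305,245,15,u,v)
T1=lambda u,v:Z(372,225,15,u,v)
print(ony(s,S1(257,343),-.097),ony(s,S1(333,335),-.097))
for a,c in (((347,408),(257,343)),((373,320),(333,335))):
    P,e=tri(t,T1(*a),s,S1(*c));p=b(P)[0];print(p,e,np.arctan2(p[2]-.054,.06-p[0]))
# model: project pointers at angles into both
for a in (.30,.32,.34,.36,.38):
    L=[pol(r,a,-.097) for r in (.110,.103)]
    print(a,(proj(s,L)-[305,245]+.5)*15,(proj(t,L)-[372,225]+.5)*15)
print(np.arcsin(.0533/.162))
E
```

```text
(np.float64(0.11118912077870273), np.float64(0.3371691904429617)) (np.float64(0.10168618038769656), np.float64(0.3562767565844751))
[-0.04430371 -0.09487792  0.08713183] 7.704500740693332e-05 0.3075676748432403
[-0.03402386 -0.09489901  0.08572519] 0.0012445666209898077 0.32542072439065045
0.3 [[254.75363971 361.36442817]
 [307.04006493 360.6496628 ]] [[361.36770059 420.14214719]
 [375.17219646 365.71702469]]
0.32 [[260.56001621 351.54701551]
 [312.5568529  351.4888119 ]] [[365.76214506 414.7579204 ]
 [379.30356106 360.57180519]]
0.34 [[266.71866566 341.68935593]
 [318.40006272 342.2929073 ]] [[370.26271358 409.00592191]
 [383.53252328 355.08542591]]
0.36 [[273.22882835 331.79584719]
 [324.5688208  333.06603708]] [[374.8680517  402.88622839]
 [387.85776778 349.25816657]]
0.38 [[280.08953724 321.87095793]
 [331.06206418 323.81235042]] [[379.57672748 396.39912285]
 [392.27790946 343.09049664]]
0.3352575011148608
```

>>> move_arm:
  series: "0 0 0 -.002 .003 -.007 -1; 0 0 0 -.004 .006 -.014 -1; 0 0 0 -.006 .009 -.02 -1; 0 0 0 -.006 .009 -.026 -1; 0 0 0 -.006 .009 -.026 -1; 0 0 0 -.006 .009 -.026 -1; 0 0 0 -.006 .009 -.026 -1; 0 0 0 -.006 .009 -.026 -1"

```text
time: 10.8
tool_pos: [0.4365, -0.2724, 0.1127]
tcp_rot: [-2.519, -1.875, 0.0]
wrist_force: [-3.8, 0.6, -3.9]
width: 0.154
```

```bash
python3 look.py d; python3 - <<'E'
from h import *
d=pickle.load(open("cam_d.pkl","rb"))
for n,(x0,y0,x1,y1) in (("scene",(315,255,335,275)),("top",(380,235,405,260))):
    im=d[n]["pixels"][y0:y1,x0:x1,::-1]
    cv2.imwrite(f"pics/yy_{n}_d.png",cv2.resize(im,None,fx=28,fy=28,interpolation=cv2.INTER_NEAREST))
E
```

```text
10.9 [ 0.4365 -0.2724  0.1127] [-4.0068 -0.3297 -4.5072] 0.15543126104846972
[[ 0.2868  0.958  -0.0007]
 [ 0.958  -0.2868  0.0006]
 [ 0.0004 -0.0008 -1.    ]]
grasp in box [[-0.0929  0.002   0.1097]] yaw 73.33161562856144 q [-0.6064  0.0963  2.0791  0.0001  0.9671 -1.8863]
```

View pics/yy_scene_d.png

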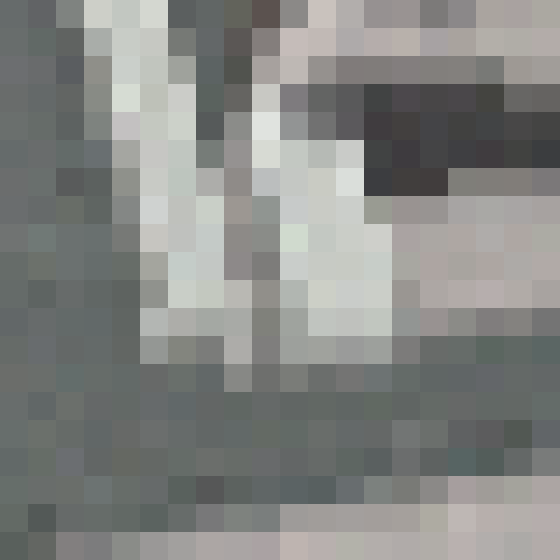

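View pics/yy_top_d.png

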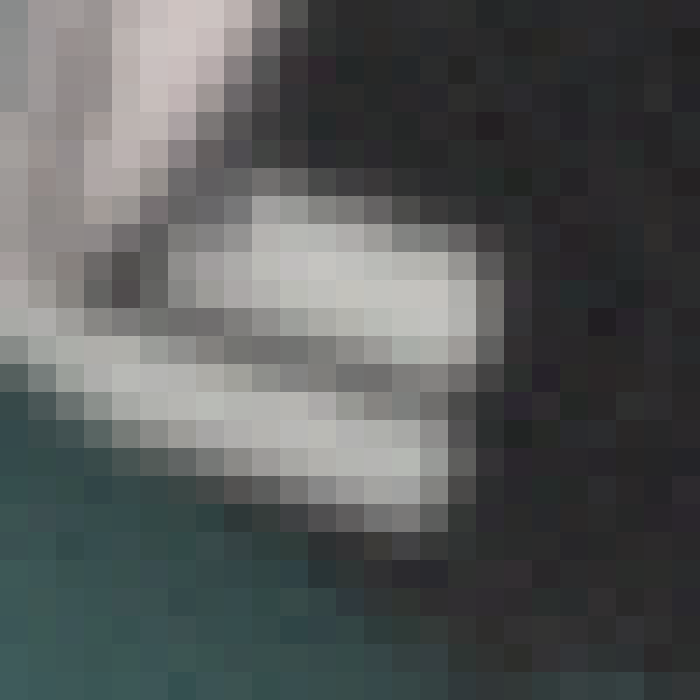

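```bash
python3 - <<'E'
from h import *
np.set_printoptions(linewidth=200)
for k in "bcd":
    s=pickle.load(open(f"cam_{k}.pkl","rb"))["scene"]
    g=cv2.cvtColor(s["pixels"],cv2.COLOR_RGB2GRAY)
    print(k);print("     ",np.arange(315,332))
    for r in range(258,274): print(r,g[r,315:332])
E
```

```text
b
      [315 316 317 318 319 320 321 322 323 324 325 326 327 328 329 330 331]
258 [199 209 215  92  84 100 102 102 105 209 122  98  86  66  71  69  65]
259 [160 207 206 123  89 106 104 101 142 225 143 117  93  61  68  69  73]
260 [132 208 199 237 104 101  99 104 159 217 196 189 199  64  62  64  66]
261 [110 226 196 245  98 105 104 130 160 190 204 205 220  58  60  66 129]
262 [104 190 196 215 108 101 108 152 162 145 202 203 206 154 144 142 165]
263 [101 159 208 205 137  96 100 157 173 142 209 201 201 204 171 169 172]
264 [ 97 128 211 198 243  96 100 158 130 127 207 202 202 203 166 168 168]
265 [100 109 217 196 242  95 105 171 153 141 180 201 201 201 150 168 171]
266 [105 100 197 201 212 106  95 155 135 123 161 197 194 191 146 146 138]
267 [103  99 168 203 202 135  90 115 175 127 158 157 153 158 126 110 101]
268 [108  99 127 209 198 197  95  92 150 115 122 114 113 113 101 101 101]
269 [105 100 106 219 199 223  98  97  99 101 100 102 107 102 103 102 104]
270 [105 104 100 201 215 227 117  98 109 104 108 105  99 100 110 109 104]
271 [105 106  94 153 173 174 107 106 107 105 103 104 102  99
[... 1985 characters left out ...]
8 124 203 200 200 203 167 167 165]
265 [105  98 106 101  97 145 204 197 184 143 180 205 203 204 151 168 173]
266 [102 106 104 103  99 181 173 166 169 128 161 194 192 196 148 148 139]
267 [105 107 103 104 100 150 132 123 172 126 159 161 155 159 123 106 106]
268 [108 108 106 106 104 104 109 102 135 110 123 109 116 113 105 100 100]
269 [107 101 109 103 103 105 102 101 100 104 100 102 100 102  99 104 103]
270 [108 110 105 101 104 109 105 101 103 104 103 107 104 103 116 109  97]
271 [103 106 109 101 102 102 105 109 106 106 101 105  99  94 108  97  96]
272 [107 108 108 113 107 105  94  87  96 100  97  94 108 127 121 137 160]
273 [103  87 105 106 102  96 106 120 128 125 156 158 160 159 161 171 185]
```

>>> move_arm:
  series: "0 0 0 0 -.004 .009 -1; 0 0 0 0 -.008 .018 -1; 0 0 0 0 -.012 .027 -1; 0 0 0 0 -.012 .027 -1; 0 0 0 0 -.012 .027 -1; 0 0 0 0 -.012 .027 -1; 0 0 0 0 -.012 .027 -1; 0 0 0 0 -.012 .027 -1"

```text
time: 11.7
tool_pos: [0.4358, -0.2722, 0.1105]
tcp_rot: [2.52, 1.876, 0.001]
wrist_force: [-3.6, 2.0, -2.2]
width: 0.155
```

```bash
python3 look.py e; python3 zz.py e; python3 - <<'E'
from h import *
np.set_printoptions(linewidth=200,precision=1,suppress=True)
# averaged frames, upright profile comparison
s=pickle.load(open("cam_e.pkl","rb"))["scene"]
g=cv2.cvtColor(s["pixels"],cv2.COLOR_RGB2GRAY)
print("     ",np.arange(315,332))
for r in range(258,270): print(r,g[r,315:332])
E
```

```text
11.8 [ 0.4358 -0.2722  0.1105] [-4.6428  1.6307 -1.403 ] 0.15524513491009037
[[ 0.287   0.9579  0.0005]
 [ 0.9579 -0.287   0.0002]
 [ 0.0003  0.0004 -1.    ]]
grasp in box [[-0.0937  0.0019  0.1075]] yaw 73.32175033642997 q [-0.6071  0.0971  2.0829  0.0005  0.9613 -1.8871]
      [315 316 317 318 319 320 321 322 323 324 325 326 327 328 329 330 331]
258 [108 105  86 158 200 196 135  98 100 211 122  96  85  64  67  67  69]
259 [106 107  87 151 213 198 168  92 135 226 146 116  96  64  69  68  73]
260 [109 103 100 131 217 192 206  95 145 222 192 186 199  70  68  66  68]
261 [111 102  96 113 194 193 209 113 138 186 201 206 216  60  63  59 126]
262 [107 110 101  84 159 198 200 153 156 148 202 200 201 153 148 144 166]
263 [112 122 115  95 144 211 192 195 167 137 212 199 199 209 170 170 170]
264 [104 111 113 102 128 211 195 201 132 126 208 201 202 205 164 165 172]
265 [102 104 103 102 113 195 199 198 127 139 181 209 207 199 150 170 173]
266 [106 101 107 104  87 161 196 198 151 123 160 198 191 194 142 152 138]
267 [108 107 104 105  89 145 154 161 173 125 156 162 156 163 123 111 102]
268 [106 105 107 105 100 105  98  90 133 118 124 115 112 117 103 105  98]
269 [111 104 105 103 106  95  89  93 105 100 105  98 104 101 105 103 103]
```

View pics/zz_scene_e.png

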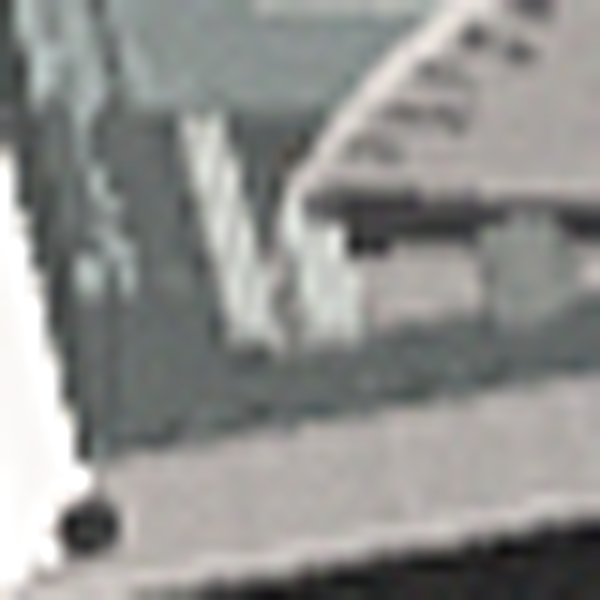

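```bash
python3 look.py f; python3 - <<'E'
from workcell import bot
s=bot.read_state();print(s["joint_vel"],s["tool_pos"],s["width"],s["time"])
E
```

```text
11.9 [ 0.4358 -0.2722  0.1105] [-4.3049  1.5261 -1.7161] 0.1580648025131159
[[ 0.2871  0.9579  0.0004]
 [ 0.9579 -0.2871  0.0002]
 [ 0.0004  0.0004 -1.    ]]
grasp in box [[-0.0937  0.002   0.1075]] yaw 73.31821560000331 q [-0.6071  0.0971  2.083   0.0006  0.9613 -1.887 ]
[-0.00128765 -0.00147407  0.00157368 -0.00062684  0.00031686 -0.00129348] [ 0.4358242  -0.27221007  0.11052264] 0.1580648025131159 11.9
```

View pics/s_f.png

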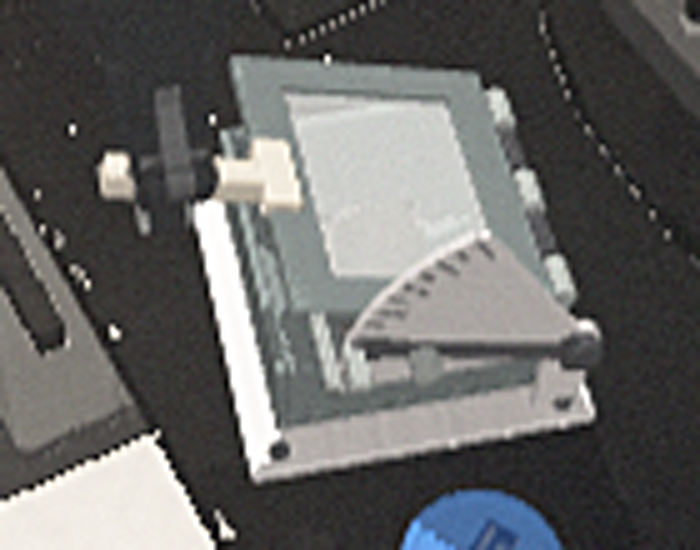

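The picture shows the lug still held at about (180,175). The ends of the lid pointer (335,388) and of the set pointer's flag (358,388) are at the same image row, and the arm is at rest. I'm handing the job in.

```bash
python3 -c "
from workcell import bot
print(bot.finish_job())"
```

```text
the job is handed in; nothing more can be done
None
```

I gripped the white lug with a 30 N squeeze, lifted the lid to about 0.33 rad, and handed the job in at about 12 s, still holding it there.

**Last checks:** In the scene camera, the ends of the lid pointer and the set pointer's flag were level to within about a quarter pixel, which I take as about 0.01 rad. The arm was at rest, the gripper opening was about 13 mm on the 14 mm lug, and the wrist force was about 5 N. The highest wrist force reading during the job was about 9 N.

**Disagreement and overshoot:** My reading by eye from a zoomed picture put the target about 0.02 rad higher, because the edge of the sector plate looked like part of the lid pointer. I raised the lid to about 0.35 rad on that reading, so it was briefly about 0.02 rad past the set pointer. The pixel brightness rows showed it was too high, and I lowered it again.

**Less certain:** Triangulating between the two cameras put the set pointer at about 0.33 rad, but it has similar errors, and it put the lid itself about 0.02 rad low. In the last scene pictures the set pointer and tub looked unmoved. I did not locate the aluminium block or the stud in the pictures. I felt no contact on the way in, but I made no check that those two stayed put.

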